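Return the probe thermometer to the green cradle

TASK

Put the probe thermometer back in the green cradle, not the orange one: lying flat on the floor of the pocket, display up, with its needle out through the slot in the end wall. The pocket walls leave room for fingers only at the middle of the cradle, so hold the probe across the middle of its body; if you take it anywhere else, put it down and grip it again. Set it down, do not drop it.

Things in the scene. Friction and masses are not known exactly. Their poses are not given: they have to be found in the camera images.
- probe_center (a point): Middle of the body of the digital probe thermometer, half-way up. Pale body 120 mm long, 26 wide, 18 high, about 90 g, with a thin steel needle out of one end. It lies on the table, display up. Axes: z up out of the display, y along the body away from the needle (the needle points to -y, its tip 156 mm from here), x across. Grasp across x at this point.
- probe: The probe thermometer as a whole; origin on its underside, 49 mm from the middle of the body towards the needle; axes as for probe_center.
- green_cradle_seat (a point): GREEN cradle, fixed: middle of its pocket, 17 mm above the table, where the middle of the probe's body goes. z up, y along it to the closed end; the -y end has the needle slot. Pocket 44 mm wide (x), 140 long (y), floor 8 mm above the table, wall tops 30. Walls stand only at the ends: over the middle 64 mm the sides are open and the base is 26 mm wide, so fingers fit beside it.
- orange_cradle_seat (a point): ORANGE cradle, for instruments awaiting repair: not to be used. Same shape, point and axes as the green one; they change places between starts. Both: outside 56 x 152 mm, walls 6 mm thick, needle slot 24 mm wide down to the floor.
Things that resemble listed ones, but are neither listed nor needed, are in the scene too. Of the things that look like the part that bears green_cradle_seat, the larger one is meant.

How it is judged (in metres and radians):
At the end, for the whole second after the job is handed in: The probe lies in the green cradle, released and at rest: middle of its body within 20 mm (horizontally) and 6 mm (height) of the middle of the pocket, along the pocket within 15 degrees, flat within 7 degrees and display up, needle out of the slotted end (horizontal distance between probe_center and green_cradle_seat below 0.02 m and z of probe_center in the frame of green_cradle_seat between -0.006 and 0.006 m and angle between the y axis of probe and the y axis of green_cradle_seat, either way round below 0.26 rad and y of probe in the frame of green_cradle_seat below -0.02 m and angle between probe's own z axis and vertical below 0.12 rad and linear speed of probe below 0.02 m/s and contact force between the fingers and probe below 0.05 N); the robot touches nothing.
It fails at once if the probe is dropped or thrown: faster than 0.9 m/s (a fall of about 4 cm) with no finger on it (linear speed of probe above 0.9 m/s and contact force between the fingers and probe below 0.05 N).
It also fails if it takes over 35 s, if anything falls off the work surface, if the arm or the gripper's body presses on something with over 40 N, if the wrist force passes 120 N, or if a joint passes its speed limit or range.

ROBOT

A 7-joint arm with a two-finger parallel gripper is mounted at the origin on the work surface; the furniture and walls round the work are solid. World frame = base frame: x ahead of the robot, y to its left, z up, the work surface at z = 0. Lengths are in mm, angles in rad, forces in N, time in s.
With the tool pointing down it reaches from about 425 to 1025 mm from the base axis. Payload 9.4 kg.
Tool frame: the origin (TCP) lies on the mounting face of the last link; the fingertips stand 173 mm ahead of it and the grasp point (between the pads) lies 155 mm ahead of it; z points along the fingers, y is the line along which they close (so a half turn about z gives the same grasp; the last joint's range is limited). The gripper opens to 85 mm and grips with 20 to 120 N. Pads are 22 mm wide; open, the fingers measure 114 mm over their backs; the gripper's body (76 mm by 85 mm) begins 54 mm behind the grasp point. The pads swing forward as they close: fully open they stand 13 mm farther back than shut.
Start: joints at [1.19, 0.599, -0.003, 1.599, 0.002, 0.943, -0.08], TCP at [216.881, -691.8, 404.675] pointing down, gripper open.
Joint ranges: [-2.57, 2.57], [-0.35, 1.97], [-1.29, 1.29], [0.11, 2.56], [-1.05, 4.19], [0.11, 1.86], [-2.63, 2.63]. Speed limits (rad/s): [2.22, 2.22, 3.01, 3.01, 3.14, 3.14, 3.14].

INTERFACE

Orientations are given as a unit quaternion [w, x, y, z].
In Python, from plant import telemetry, viewer, ctrl gives the robot as it stands. The module is installed in compiled form; this text tells all that it offers.
- The arm moves only by the tool send_rows, never from a script. Its argument "steps" is a list that holds one entry, the list of rows, each a list of 6 numbers: the shift along the world's x, y, z in m, then the turn, a rotation vector about the world's x, y, z in rad. A call has exactly 8 rows; each row shifts and turns the commanded pose from where the row before left it; what a row does not reach is not made up. A row lasts 1/12 s, in which the tool goes at most 41.7 mm and 7.16 degrees, less where a joint would pass 70% of its speed; a pose out of reach is approached as far as the arm can. A call with a gripper value outside its range is refused whole. "jaw" is the gripper command: -1 is shut, 1 is fully open, values between are in proportion, set as the call begins (left out, the last holds). The fingers move at their own pace and stop on an object; "squeeze" is the grip in N (left out, the last holds). Time passes only in rows, so rows that do not move let the fingers close, or fill a call up. It gives the time, the measured TCP pose, the force, the opening and the grip force at its end, in the units of the state.
- telemetry.state(): the state, without advancing time (a new reading comes with each control period).
- viewer.grab_frame(name): name is "side" or "top"; returns a dict with "image" (400x640x3 uint8, blue, green, red), "intrinsics" (3x3 intrinsics, pixels), "dist" ([k1, k2, p1, p2, k3] as OpenCV has them; the pictures are not rectified), "R" (3x3) and "t" (3): a world point X has camera coordinates R X + t. Camera axes: x right, y down, z forward; pixel columns grow to the right and rows downward; lengths in mm; the calibration is good to about 2 mm. A picture is of the moment at which its call begins. There is no depth.
- ctrl.hand_in(): hands the job in; it is judged then, once.
The state is a dict: "time": time; "joint_positions": joint angles; "joint_velocities": joint speeds; "tau": joint torques, N m; "eef_pos": TCP position; "tool_rot": TCP orientation; "wrist_force": force on the tool from outside, world axes, zero at the start; "wrist_torque": the same for the moment, N m; "width": opening from 0.0 (shut) to 1.0 (fully open); "grasp_force": force on a finger pad.
Only numpy, scipy, OpenCV 4.12 (cv2) and the standard library are available. Lean on these libraries where they do the work, as an engineer would, in place of code of your own. Each camera call takes 0.05 s, during which the arm holds its last target. There are 200 camera calls.

## Working session

There is one attempt and no reset: what is moved stays moved. The work goes in short steps, Python scripts to look and compute and a tool call to move; the robot and the scene stay as the last step left them, time stands still between calls to the robot, and variables do not carry over. Pictures are saved under pics/ and viewed, at most 10 in all, crops included, and the job is handed in when it is done.

Besides the shell and the picture viewer there is one more tool, called after "Emit:" as name(argument=value, ...), one argument or row to a line, values as JSON. send_rows: Moves the arm, as the interface text tells. Its arguments: {"type":"object","properties":{"steps":{"type":"array"},"jaw":{"type":"number"},"squeeze":{"type":"number"}},"required":["steps"]}

```bash
mkdir -p pics; cat > h.py <<'E'
import numpy as np, cv2
from plant import telemetry, viewer, ctrl
def ray(f,px):
    n=cv2.undistortPoints(np.array([[px]],float),np.array(f["intrinsics"]),np.array(f["dist"]))[0,0]
    R=np.array(f["R"]);t=np.array(f["t"]).ravel()
    return -R.T@t, R.T@np.array([n[0],n[1],1.])
def onz(f,px,z):
    c,d=ray(f,px); return c+d*(z-c[2])/d[2]
def proj(f,X):
    return cv2.projectPoints(np.array([X],float),cv2.Rodrigues(np.array(f["R"]))[0],np.array(f["t"],float),np.array(f["intrinsics"]),np.array(f["dist"]))[0][0,0]
E
python3 - <<'E'
from h import *
import pickle
for n in("top","side"):
    f=viewer.grab_frame(n); cv2.imwrite(f"pics/{n}0.png",f["image"]); pickle.dump(f,open(n+"0.pkl","wb"))
    R=np.array(f["R"]);print(n,-R.T@np.array(f["t"]).ravel(),R[2])
s=telemetry.state();print(s)
E
```

```text
top [ 420.37148526 -183.1369973  1092.83556099] [ 0.10537915 -0.0021138  -0.99442987]
side [237.43679824 531.10778877 590.87704553] [ 0.29252889 -0.75551188 -0.58619847]
{'time': 0.1, 'joint_positions': array([ 1.19030342,  0.60003344, -0.00254226,  1.60003792,  0.00179624,
        0.94287882, -0.07984492]), 'joint_velocities': array([ 6.98655031e-05, -2.51094832e-03, -2.15948664e-04, -2.07497099e-03,
        5.96961586e-04, -3.30427551e-04, -1.51307816e-03]), 'tau': array([ 5.70467528e-03, -7.77993608e+01,  1.57003965e+00, -2.58627498e+01,
        1.26601872e-02,  5.41678353e-03,  2.27834306e-05]), 'eef_pos': array([ 216.83595431, -691.63354579,  403.91586919]), 'tool_rot': array([-6.57608045e-04,  9.88484882e-01,  1.51318139e-01, -1.63735628e-04]), 'wrist_force': array([ 0.06685446,  0.4393208 , -0.9151016 ]), 'wrist_torque': array([-0.03779573,  0.05280218,  0.02505481]), 'grasp_force': 0.0, 'width': 1.0027381181839357}
```

View pics/top0.png

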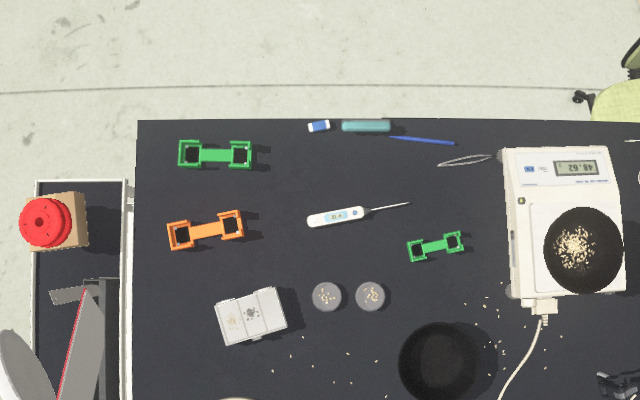

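View pics/side0.png

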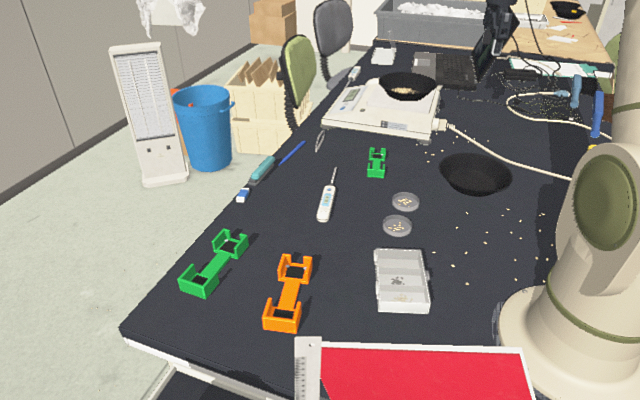

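Top view: the large green cradle is at about (215,155), the orange one at (205,230) and a small green decoy at (436,246). The probe is at (336,217) with its needle pointing right to (410,204). I'll measure these and zoom in on the slot end.

```bash
python3 - <<'E'
from h import *
import pickle
T=pickle.load(open("top0.pkl","rb"));S=pickle.load(open("side0.pkl","rb"))
a=cv2.resize(T["image"][130:180,165:265],None,fx=7,fy=7,interpolation=cv2.INTER_CUBIC)[:,:700]
b=cv2.resize(S["image"][220:305,170:260],None,fx=2.9,fy=2.9,interpolation=cv2.INTER_CUBIC)
b2=cv2.resize(T["image"][195:235,295:415],None,fx=3.6,fy=3.6,interpolation=cv2.INTER_CUBIC)
c=np.zeros((600,720,3),np.uint8);c[:350,:700]=a;c[350:350+b.shape[0],:b.shape[1]]=b[:250];c[360:360+b2.shape[0],280:280+b2.shape[1]]=b2
cv2.imwrite("pics/crop0.png",c)
im=T["image"];h=cv2.cvtColor(im,cv2.COLOR_BGR2HSV)
g=cv2.inRange(h,(45,120,60),(80,255,255));g[:,300:]=0
g[:100]=0
p=cv2.findNonZero(g);r=cv2.minAreaRect(p);print("green px",r)
box=cv2.boxPoints(r)
for z in(30,):
    w=np.array([onz(T,q,z) for q in box]);print(w.round(1),w.mean(0).round(1))
# middle bar (top z 8)
bar=g.copy();bar[:,:203]=0;bar[:,231:]=0
rb=cv2.minAreaRect(cv2.findNonZero(bar));bw=np.array([onz(T,q,8) for q in cv2.boxPoints(rb)]);print("bar",bw.round(1),bw.mean(0).round(1))
# probe
m=(im.min(2)>110).astype(np.uint8)*255
k=np.zeros_like(m);k[195:235,300:367]=1;m*=k
m=cv2.morphologyEx(m,cv2.MORPH_CLOSE,np.ones((9,9)))
m=cv2.morphologyEx(m,cv2.MORPH_OPEN,np.ones((5,5)))
r=cv2.minAreaRect(cv2.findNonZero(m));pw=np.array([onz(T,q,18) for q in cv2.boxPoints(r)])
print("probe",r,pw.round(1),pw.mean(0).round(1)); print("tip",onz(T,(410,204),9))
E
```

```text
green px ((214.5789794921875, 153.97213745117188), (72.90755462646484, 27.288875579833984), 1.1233025789260864)
[[598.3 125.1  30. ]
 [656.7 126.   30. ]
 [652.1 -29.3  30. ]
 [594.4 -29.1  30. ]] [625.4  48.2  30. ]
bar [[655.7  78.2   8. ]
 [655.2  19.7   8. ]
 [603.2  18.5   8. ]
 [603.6  76.7   8. ]] [629.4  48.3   8. ]
probe ((335.4193420410156, 216.08511352539062), (12.815535545349121, 58.81512451171875), 78.9964599609375) [[ 497.2 -142.1   18. ]
 [ 520.3 -262.    18. ]
 [ 494.1 -266.8   18. ]
 [ 471.2 -147.2   18. ]] [ 495.7 -204.5   18. ]
tip [ 521.23315483 -361.5223887     9.        ]
```

View pics/crop0.png

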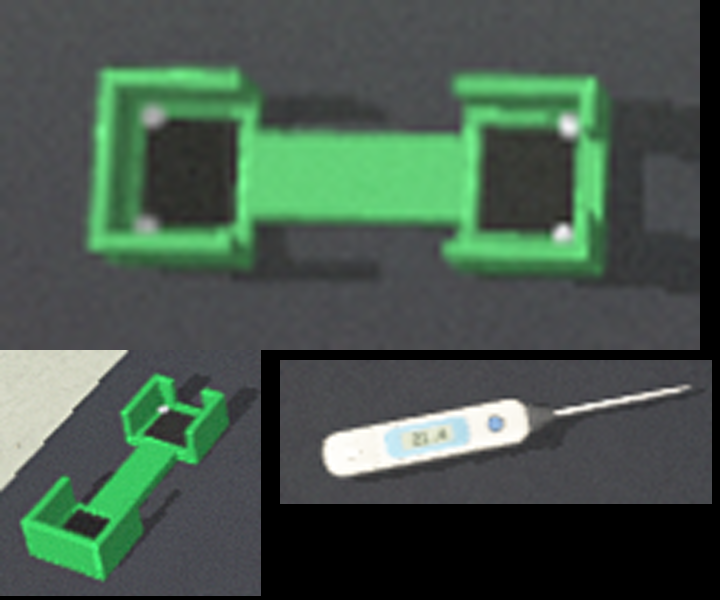

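The slot (the notched wall, clearest in the side view) is at the right end, which is world -y. The cradle's y axis is therefore about world +y, with yaw around -1.6° and the seat near (626, 49.5). The probe is at about (496, -204), yaw about 10.5°, display up, with its needle already pointing -y.

Emit:
send_rows(
  steps=[
    [[0.0174,0.0305,0,0,0,0.09],[0.0174,0.0305,0,0,0,0.09],[0.0174,0.0305,0,0,0,0.09],[0.0174,0.0305,0,0,0,0.09],[0.0174,0.0305,0,0,0,0.09],[0.0174,0.0305,0,0,0,0.09],[0.0174,0.0305,0,0,0,0.09],[0.0174,0.0305,0,0,0,0.09]],
  ],
  jaw=1,
  squeeze=30,
)

```text
time: 0.77
eef_pos: [356.5, -446.2, 404.5]
tool_rot: [-0.0, 0.871, 0.492, -0.0]
wrist_force: [-0.5, -0.2, -0.1]
width: 0.999
grasp_force: 0.0
```

Emit:
send_rows(
  steps=[
    [[0.0174,0.0305,0,0,0,0.09],[0.0174,0.0305,0,0,0,0.09],[0.0174,0.0305,0,0,0,0.09],[0.0174,0.0305,0,0,0,0.09],[0.0174,0.0305,0,0,0,0.09],[0.0174,0.0305,0,0,0,0.09],[0.0174,0.0305,0,0,0,0.09],[0,0,0,0,0,0]],
  ],
)

```text
time: 1.43
eef_pos: [481.0, -228.1, 405.0]
tool_rot: [0.0, 0.672, 0.74, 0.002]
wrist_force: [0.8, -0.6, 0.6]
width: 1.002
grasp_force: 0.0
```

Emit:
send_rows(
  steps=[
    [[0.0075,0.012,-0.01,0,0,0.044],[0.0075,0.0115,-0.02,0,0,0.043],[0,0,-0.025,0,0,0],[0,0,-0.025,0,0,0],[0,0,-0.025,0,0,0],[0,0,-0.02,0,0,0],[0,0,-0.015,0,0,0],[0,0,0,0,0,0]],
  ],
)

```text
time: 2.1
eef_pos: [491.8, -210.8, 261.2]
tool_rot: [-0.003, 0.644, 0.765, -0.001]
wrist_force: [-0.9, -0.1, 0.0]
width: 1.003
grasp_force: 0.0
```

```bash
python3 - <<'E'
from h import *
import pickle
T=viewer.grab_frame("top");S=viewer.grab_frame("side")
s=telemetry.state();print(s["eef_pos"],s["tool_rot"])
p=np.array([495.7,-204.5,9]);y=np.array([-np.sin(.183),np.cos(.183),0])
c=[]
for f,z in((T,3),(S,4)):
    im=f["image"].copy();u,v=proj(f,p).astype(int)
    cr=cv2.resize(im[v-55:v+45,u-90:u+90],None,fx=4,fy=4,interpolation=cv2.INTER_CUBIC)
    for k in(-60,0,60):
        for dz in(9,):
            q=(proj(f,p+y*k+[0,0,dz])-[u-90,v-55])*4
            cv2.circle(cr,tuple(int(a) for a in q),4,(0,0,255),1)
    c.append(cr[:300] if False else cv2.resize(cr,None,fx=.74,fy=.74))
cv2.imwrite("pics/a.png",np.vstack(c))
T0=pickle.load(open("top0.pkl","rb"));print("bar ctr",onz(T0,(216.2,155.1),8))
E
```

```text
[ 492.67687206 -210.88910802  263.97285855] [-8.67031676e-04  6.44432819e-01  7.64660341e-01 -3.91322735e-04]
bar ctr [626.9322832   48.78506565   8.        ]
```

View pics/a.png

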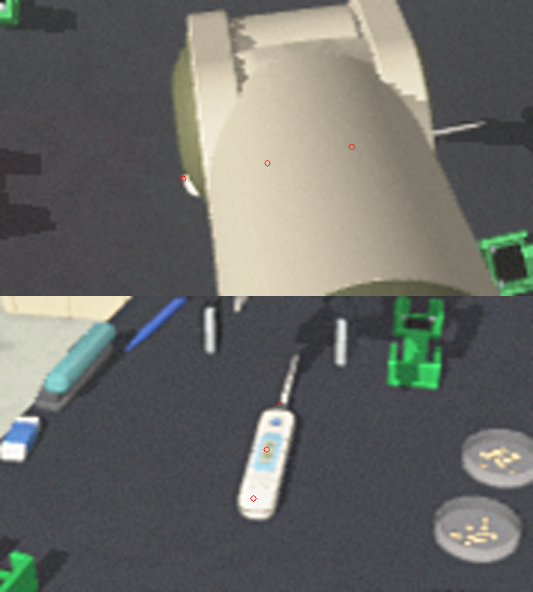

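The top view is now blocked by the arm. In the side view the probe body centre is at (267,458), within a few mm of my projected marks, and the open fingers straddle it. I'll descend and close.

Emit:
send_rows(
  steps=[
    [[0.003,0.0065,0,0,0,0.01],[0,0,-0.015,0,0,0],[0,0,-0.02,0,0,0],[0,0,-0.02,0,0,0],[0,0,-0.015,0,0,0],[0,0,-0.01,0,0,0],[0,0,-0.005,0,0,0],[0,0,0,0,0,0]],
  ],
)

```text
time: 2.87
eef_pos: [496.1, -204.0, 179.5]
tool_rot: [-0.0, 0.64, 0.768, -0.0]
wrist_force: [-0.4, 0.0, 0.7]
width: 0.998
grasp_force: 0.0
```

```bash
python3 - <<'E'
from h import *
import pickle
s=telemetry.state();print(s["eef_pos"],s["tool_rot"],s["wrist_force"])
f=pickle.load(open("side0.pkl","rb"));im=f["image"]
m=(im.min(2)>120).astype(np.uint8)*255
k=np.zeros_like(m);k[180:226,312:342]=1;m*=k
m=cv2.morphologyEx(m,cv2.MORPH_CLOSE,np.ones((7,7)));m=cv2.morphologyEx(m,cv2.MORPH_OPEN,np.ones((5,5)))
ys,xs=np.nonzero(m);print(xs.min(),xs.max(),ys.min(),ys.max())
t=(xs[ys==ys.min()].mean(),ys.min()-.5);b=(xs[ys==ys.max()].mean(),ys.max()+.5)
print("far end top",onz(f,t,18),"near end bottom",onz(f,b,0),onz(f,b,4))
E
```

```text
[ 496.12949026 -203.97533175  179.50963921] [-7.45850699e-05  6.40446468e-01  7.68002810e-01 -1.37860234e-05] [-0.36821534  0.03619027  0.71234413]
317 334 185 221
far end top [ 507.56056627 -260.52318073   18.        ] near end bottom [ 483.39781963 -147.22140636    0.        ] [ 481.73276242 -142.62939048    4.        ]
```

Side-view ray casts put the probe centre at y ≈ -203, which agrees with the top view. Closing now.

Emit:
send_rows(
  steps=[
    [[0,0,0,0,0,0],[0,0,0,0,0,0],[0,0,0,0,0,0],[0,0,0,0,0,0],[0,0,0,0,0,0],[0,0,0,0,0,0],[0,0,0,0,0,0],[0,0,0,0,0,0]],
  ],
  jaw=-1,
  squeeze=30,
)

```text
time: 3.53
eef_pos: [496.0, -204.4, 180.3]
tool_rot: [0.0, 0.641, 0.768, 0.0]
wrist_force: [-1.6, 0.4, 5.4]
width: 0.294
grasp_force: 29.4
```

Emit:
send_rows(
  steps=[
    [[0,0,0,0,0,0],[0,0,0.002,0,0,0],[0,0,0.005,0,0,0],[0,0,0.01,0,0,0],[0,0,0.015,0,0,0],[0,0,0.02,0,0,0],[0,0,0.02,0,0,0],[0,0,0.01,0,0,0]],
  ],
)

```text
time: 4.2
eef_pos: [496.0, -204.4, 264.3]
tool_rot: [0.001, 0.641, 0.768, 0.0]
wrist_force: [0.5, 0.1, -1.6]
width: 0.293
grasp_force: 30.0
```

```bash
python3 - <<'E'
from h import *
s=telemetry.state();print(s["eef_pos"],s["width"],s["grasp_force"],s["wrist_force"])
f=viewer.grab_frame("side");cv2.imwrite("pics/b.png",cv2.resize(f["image"][120:260,230:430],None,fx=3,fy=3))
E
```

```text
[ 496.04223959 -204.43431955  264.30618772] 0.29308749409864554 29.955034218728542 [ 0.49571196  0.08129984 -1.58448657]
```

View pics/b.png

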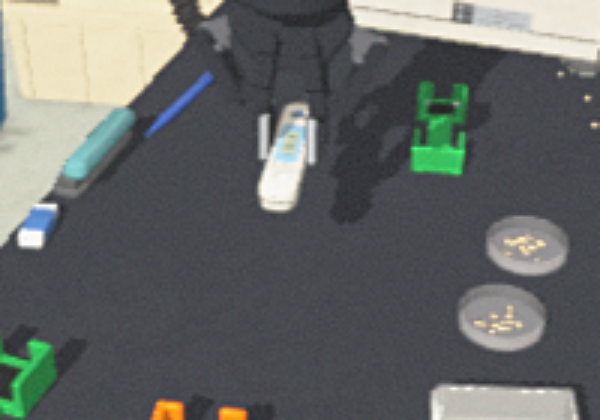

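The side view shows the probe gripped across the middle and level, near (287,155). Carrying it to the cradle.

Emit:
send_rows(
  steps=[
    [[0.0087,0.0169,0,0,0,-0.0139],[0.0087,0.0169,0,0,0,-0.0139],[0.0087,0.0169,0,0,0,-0.0139],[0.0087,0.0169,0,0,0,-0.0139],[0.0087,0.0169,0,0,0,-0.0139],[0.0087,0.0169,0,0,0,-0.0139],[0.0087,0.0169,0,0,0,-0.0139],[0.0087,0.0169,0,0,0,-0.0139]],
  ],
)

```text
time: 4.92
eef_pos: [565.6, -68.3, 261.2]
tool_rot: [-0.0, 0.683, 0.731, -0.0]
wrist_force: [0.7, 0.4, -0.5]
width: 0.292
grasp_force: 29.9
```

Emit:
send_rows(
  steps=[
    [[0.0087,0.0169,0,0,0,-0.0139],[0.0087,0.0169,0,0,0,-0.0139],[0.0087,0.0169,0,0,0,-0.0139],[0.0087,0.0169,0,0,0,-0.0139],[0.0087,0.0169,0,0,0,-0.0139],[0.0087,0.0169,0,0,0,-0.0139],[0.0087,0.0169,0,0,0,-0.0139],[0,0,0,0,0,0]],
  ],
)

```text
time: 5.58
eef_pos: [627.5, 53.6, 261.3]
tool_rot: [-0.0, 0.716, 0.698, 0.002]
wrist_force: [0.3, 1.0, -1.6]
width: 0.293
grasp_force: 29.9
```

Emit:
send_rows(
  steps=[
    [[0,0,-0.01,0,0,0],[0,0,-0.01,0,0,0],[0,0,-0.01,0,0,0],[0,0,0,0,0,0],[0,0,0,0,0,0],[0,0,0,0,0,0],[0,0,0,0,0,0],[0,0,0,0,0,0]],
  ],
)

```text
time: 6.25
eef_pos: [626.5, 49.0, 232.1]
tool_rot: [0.0, 0.717, 0.697, 0.0]
wrist_force: [0.0, 0.7, -1.2]
width: 0.29
grasp_force: 29.9
```

```bash
python3 - <<'E'
from h import *
import pickle
s=telemetry.state();print(s["eef_pos"],s["tool_rot"],s["width"],s["grasp_force"],s["wrist_force"])
f=viewer.grab_frame("side");cv2.imwrite("pics/c.png",cv2.resize(f["image"][180:320,130:330],None,fx=4,fy=4))
# cradle seat from side view: outer box of wall tops
f0=pickle.load(open("side0.pkl","rb"))
h=cv2.cvtColor(f0["image"],cv2.COLOR_BGR2HSV);g=cv2.inRange(h,(45,120,60),(80,255,255));g[:,252:]=0;g[:220]=0
p=cv2.convexHull(cv2.findNonZero(g))
q=cv2.approxPolyDP(p,3,True)[:,0];print([(tuple(a.tolist()),onz(f0,a,30).round(1)[:2].tolist(),onz(f0,a,0).round(1)[:2].tolist()) for a in q])
print([proj(f0,[626.7+28*i+.028*76*j,49+76*j,30]).round(1).tolist() for i in(-1,1) for j in(-1,1)])
E
```

```text
[626.49077289  49.01171237 232.06888027] [2.06943206e-04 7.17208943e-01 6.96858120e-01 2.21554483e-04] 0.29025597545877524 29.940070509910583 [ 0.0462009   0.73213023 -1.23108305]
[((246, 235), [597.6, -20.5], [616.8, -50.0]), ((247, 247), [579.2, 9.6], [597.5, -18.3]), ((205, 299), [584.4, 147.9], [603.0, 127.4]), ((180, 290), [635.4, 146.3], [656.7, 125.7]), ((178, 277), [656.6, 122.0], [679.0, 100.2]), ((223, 228), [651.2, -23.1], [673.3, -52.8])]
[[248.0, 233.1], [204.1, 286.7], [223.4, 226.7], [176.9, 278.1]]
```

View pics/c.png

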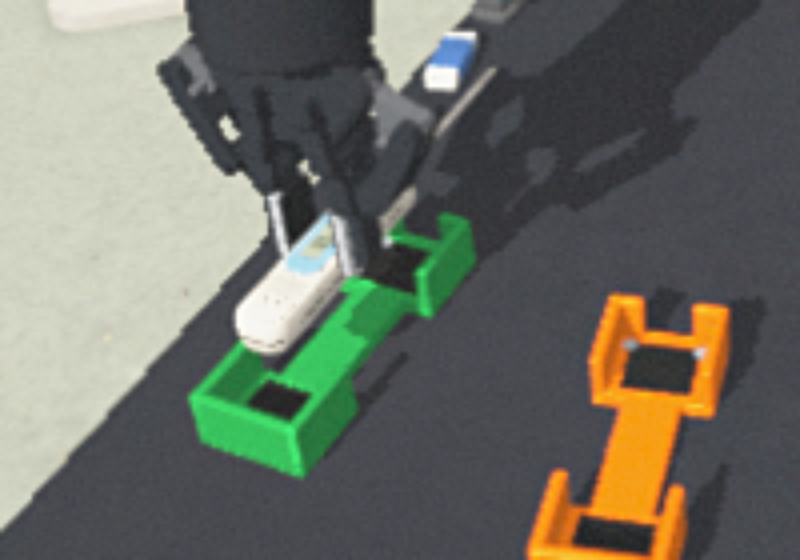

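The probe hangs centred and aligned over the green cradle, its needle pointing towards the slot near (440,140). Lowering with force checks.

Emit:
send_rows(
  steps=[
    [[0,0.0015,-0.005,0,0,0],[0,0,-0.008,0,0,0],[0,0,-0.008,0,0,0],[0,0,-0.007,0,0,0],[0,0,-0.006,0,0,0],[0,0,-0.004,0,0,0],[0,0,-0.002,0,0,0],[0,0,0,0,0,0]],
  ],
)

```text
time: 6.97
eef_pos: [626.2, 50.7, 191.0]
tool_rot: [-0.0, 0.717, 0.697, -0.0]
wrist_force: [0.3, -1.1, -1.2]
width: 0.293
grasp_force: 29.9
```

Emit:
send_rows(
  steps=[
    [[0,0,-0.001,0,0,0],[0,0,-0.001,0,0,0],[0,0,-0.0005,0,0,0],[0,0,-0.0005,0,0,0],[0,0,0,0,0,0],[0,0,0,0,0,0],[0,0,0,0,0,0],[0,0,0,0,0,0]],
  ],
)

```text
time: 7.63
eef_pos: [626.4, 50.7, 188.7]
tool_rot: [0.0, 0.717, 0.697, 0.0]
wrist_force: [0.2, 0.6, -0.6]
width: 0.29
grasp_force: 30.0
```

```bash
python3 - <<'E'
from h import *
s=telemetry.state();print(s["eef_pos"],s["wrist_force"],s["wrist_torque"],s["width"])
f=viewer.grab_frame("side");cv2.imwrite("pics/d.png",cv2.resize(f["image"][200:310,150:290],None,fx=5,fy=5,interpolation=cv2.INTER_CUBIC))
E
```

```text
[626.38284963  50.69536932 188.7380643 ] [ 0.17904907  0.56376128 -0.61480476] [ 0.01597357  0.04149686 -0.05298159] 0.2901381475076383
```

View pics/d.png

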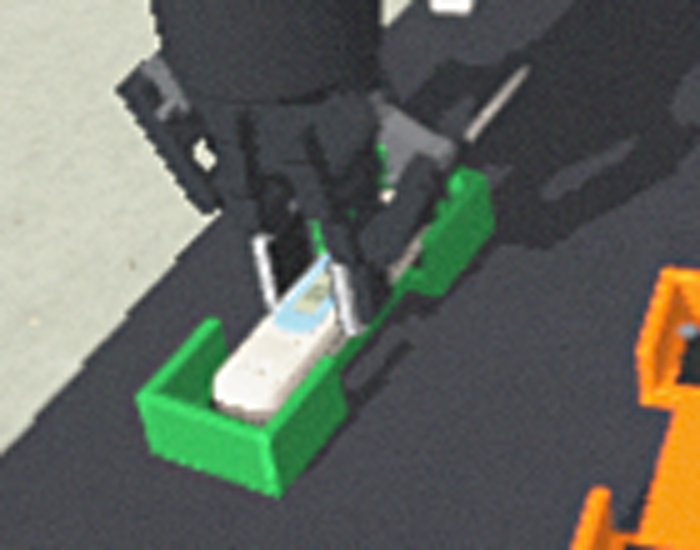

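The probe is down between the walls at both ends, with the needle out through the slot near (500,100). Now small steps down to contact.

Emit:
send_rows(
  steps=[
    [[0,0,-0.0005,0,0,0],[0,0,-0.0005,0,0,0],[0,0,-0.0005,0,0,0],[0,0,0,0,0,0],[0,0,0,0,0,0],[0,0,0,0,0,0],[0,0,0,0,0,0],[0,0,0,0,0,0]],
  ],
)

```text
time: 8.35
eef_pos: [626.4, 50.7, 188.3]
tool_rot: [0.0, 0.717, 0.697, 0.0]
wrist_force: [-3.7, -0.2, 10.9]
width: 0.291
grasp_force: 31.3
```

Contact, about 11 N. Release and retreat.

Emit:
send_rows(
  steps=[
    [[0,0,0.0005,0,0,0],[0,0,0,0,0,0],[0,0,0,0,0,0],[0,0,0,0,0,0],[0,0,0,0,0,0],[0,0,0,0,0,0],[0,0,0,0,0,0],[0,0,0,0,0,0]],
  ],
  jaw=0.3,
)

```text
time: 9.02
eef_pos: [626.4, 50.7, 187.6]
tool_rot: [-0.0, 0.717, 0.697, -0.0]
wrist_force: [0.0, -0.8, -0.6]
width: 0.649
grasp_force: 0.0
```

Emit:
send_rows(
  steps=[
    [[0,0,0.005,0,0,0],[0,0,0.01,0,0,0],[0,0,0.02,0,0,0],[0,0,0.03,0,0,0],[0,0,0.03,0,0,0],[0,0,0.03,0,0,0],[0,0,0.03,0,0,0],[0,0,0.02,0,0,0]],
  ],
)

```text
time: 9.68
eef_pos: [626.4, 50.8, 366.8]
tool_rot: [0.001, 0.717, 0.697, 0.001]
wrist_force: [-0.0, 0.4, 0.2]
width: 0.651
grasp_force: 0.0
```

Emit:
send_rows(
  steps=[
    [[-0.01,-0.03,0,0,0,0],[-0.01,-0.03,0,0,0,0],[-0.01,-0.03,0,0,0,0],[-0.01,-0.03,0,0,0,0],[-0.01,-0.03,0,0,0,0],[-0.01,-0.03,0,0,0,0],[-0.01,-0.03,0,0,0,0],[0,0,0,0,0,0]],
  ],
)

```text
time: 10.35
eef_pos: [553.7, -166.0, 363.4]
tool_rot: [0.001, 0.72, 0.694, -0.002]
wrist_force: [-0.2, -0.9, 0.4]
width: 0.651
grasp_force: 0.0
```

```bash
python3 - <<'E'
from h import *
s=telemetry.state();print(s["eef_pos"],s["wrist_force"],s["width"])
c=[]
for n,(v,u) in(("top",(110,160)),("side",(200,140))):
    f=viewer.grab_frame(n);c.append(cv2.resize(f["image"][v:v+100,u:u+160],None,fx=3,fy=3,interpolation=cv2.INTER_CUBIC)[:300])
cv2.imwrite("pics/e.png",np.vstack(c))
E
```

```text
[ 553.74136018 -165.95024875  363.38652908] [-0.21564282 -0.9183078   0.40747113] 0.6509415151993322
```

View pics/e.png

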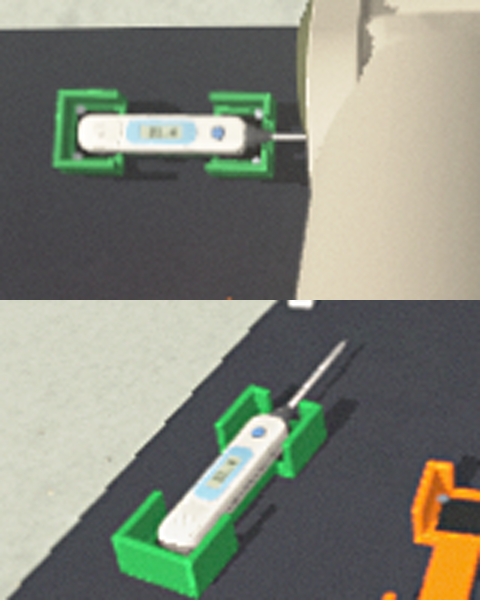

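Both views show the probe flat in the green cradle, centred, display up, with its needle through the slot (top crop (270,136)). The arm is clear of it.

```bash
python3 -c "
from plant import ctrl
print(ctrl.hand_in())"
```

```text
the job is handed in; nothing more can be done
None
```

The probe thermometer is back in the green cradle, lying flat with its display up and needle out through the slot. The arm is clear of it, and I handed the job in after about 10 s of robot time; no verdict was returned.

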